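# Show the base of a spice jar to the date-code reader

### The job

Wake the date-code reader by pushing its green plunger fully down and letting it spring back. Then take the spice jar with the green label out of the wooden rack and hold it in the air in front of the reader's sloping head, with the underside of the jar squarely facing the lens, centred on it and 9 cm from it. Finish while still holding the jar there, still and touching nothing else; leave the other jar standing in the rack.

Things in the scene. Friction and masses are not known exactly. Their poses are not given: they have to be found in the camera images.
- jar_green_mid (a point): centre (half-way up, 48 mm above its underside) of the spice jar with the GREEN label, the one to show: round clear jar with a dark lid, 44 mm in diameter, 96 mm high, about 0.1 kg; its z axis points from the underside to the lid (up while it stands). It starts in one of the two wells of the rack
- jar_green_base (a point): centre of the underside of the green-labelled jar, 48 mm below jar_green_mid; z axis as there
- jar_green_lid (a point): centre of the top of that jar's lid, 96 mm from the underside; z axis as there
- jar_brown_mid (a point): centre of the spice jar with the brown and cream label, same size; leave it standing in the rack
- jar_green: the green-labelled jar itself; origin at the centre of its underside, z towards the lid
- jar_brown: the brown and cream labelled jar; origin at the centre of its underside. In the way behind the two jars always stand a black cash drawer box (100 mm high, front at world x = 0.51, y = 0.06 to 0.40) with the till screen on it (up to z = 0.47), and a receipt printer (127 mm high, front at x = 0.58, y = -0.08 to 0.05): keep the arm in front of them
- jar_rack: fixed light wooden block, 62 mm (x) by 128 mm (y) by 30 mm high, origin at the centre of its underside on the worktop, with two round wells side by side along its y axis, at y = +33 and -33 mm; wells are 47.5 mm wide and 20 mm deep (their floor is 10 mm above the worktop), so each jar stands upright with 76 mm out of the block, its top 106 mm above the worktop
- reader: fixed date-code reader; origin on the worktop under the centre of the lens; its -x side is the front. Grey foot plate 175 mm (x, from -125 to +50 mm) by 90 mm (y) and 12 mm thick, a black pedestal with the white head on it, and in front of the head the plunger on a small black block at x = -97 mm, y = 0
- reader_head: white head of the reader, 80 x 80 x 36 mm; origin at the centre of its sloping face, on the lens, 78 mm above the worktop; its z axis points straight out of the lens, up and to the front, leaning 0.6 rad (34 degrees) from the vertical. The top edge of the head is about 101 mm above the worktop
- view_point (a point): the place for the centre of the jar's underside: in the air on the lens axis, 90 mm out from the lens; axes as reader_head (z points away from the lens; the jar's underside-to-lid axis must point along it)
- plunger_top (a point): centre of the top of the green plunger cap, 30 mm in diameter; moves with it. It is pushed straight down. When up it is 56 mm above the worktop and stands 16 mm proud of a round black collar 46 mm in diameter
- plunger (a joint): travel of the plunger in m: 0 up, 0.012 fully down against its stop; a spring (2 N at the start of the stroke) takes it back up; 7 N hold it fully down
There are look-alikes about, which are no part of the job. What is shaped like the jar_green but purple or red is not meant.

How it is judged:
On the way, in this order (a step that is already met when the one before it is completed fails the run):
1. the plunger has been pushed fully down (at least 10.5 of its 12 mm) (value of joint plunger above 0.0105 m), for 0.1 s.
2. the plunger has sprung back up and the green-labelled jar is in the air in front of the lens (value of joint plunger below 0.003 m and distance between jar_green_base and view_point below 0.018 m and angle between the z axis of jar_green_mid and the z axis of view_point, either way round below 0.17 rad), for 0.2 s.
At the end, for the whole second after the job is handed in: the green-labelled jar is held still in the fingers, touching neither reader nor rack, its underside within 18 mm of the point 90 mm out from the lens and facing it, its axis within 0.17 rad of the lens axis; the plunger is up again; the other jar stands upright in its well (all of step 2 and z of jar_green_lid in the frame of view_point above 0.05 m and contact force between jar_green and the fingers above 2 N and contact force between jar_green and reader below 0.1 N and contact force between jar_green and jar_rack below 0.1 N and linear speed of jar_green below 0.02 m/s and distance of jar_brown_mid from where it was at the start of the episode below 0.02 m and angle between jar_brown's own z axis and vertical below 0.2 rad); the arm keeps its last pose, push and grip.
It fails at once if another jar is knocked over or pulled out of the rack (distance of jar_brown_mid from where it was at the start of the episode above 0.03 m).
It also fails if it takes over 50 s, if anything falls off the work surface, if the arm or the gripper's body presses on something with over 40 N, if the wrist force passes 120 N, or if a joint passes its speed limit or range.

### The arm

A 7-joint arm with a two-finger parallel gripper is mounted at the origin on a cart in front of the work surface, level with it; the furniture and walls round the work are solid. World frame = base frame: x ahead of the robot, y to its left, z up, the work surface at z = 0. Lengths are in m, angles in rad, forces in N, time in s.
With the tool pointing down it reaches from about 0.4 to 0.85 m from the base axis. Payload 10.4 kg.
Tool frame: the origin (TCP) lies midway between the tips of the shut fingers; the grasp point (between the pads) lies 19 mm behind it (manip.hold_point_z is the distance from the TCP to the grasp point, in m); z points along the fingers, y is the line along which they close (so a half turn about z gives the same grasp; the last joint's range is limited). The gripper opens to 85 mm and grips with 20 to 120 N. Pads are 22 mm wide; open, the fingers measure 114 mm over their backs; the gripper's body (76 mm by 85 mm) begins 54 mm behind the grasp point. The pads swing forward as they close: fully open they stand 13 mm farther back than shut.
Start: joints at [-1.209, 0.332, -0.065, 1.46, 0.022, 1.35, -0.088], TCP at [0.235, 0.579, 0.206] pointing down, gripper open.
Joint ranges: [-2.6, 2.6], [-0.5, 2.12], [-1.47, 1.34], [0.16, 2.42], [-1.27, 4.41], [0.06, 2.06], [-2.6, 2.6]. Speed limits (rad/s): [2.22, 2.22, 2.79, 2.79, 3.14, 3.14, 3.14].

### API

Orientations are given as a unit quaternion [x, y, z, w].
In Python, from workcell import manip, eyes, job gives the robot as it stands.
- The arm moves only by the shell command python3 -m crank 'ROWS' [FORCE]. ROWS is JSON, a list that holds one entry, the list of rows, each a list of 7 numbers: the finger opening in cm, from 0 to 8.54, then the shift along the world's x, y, z in cm, then the turn, a rotation vector about the world's x, y, z in degrees. In form: [[[hand, x, y, z, ax, ay, az], ...]]. A call has 1 to 20 rows; each row shifts and turns the commanded pose from where the row before left it; what a row does not reach is not made up. A row lasts 1/8 s, in which the tool goes at most 62.5 mm and 10.7 degrees, less where a joint would pass 70% of its speed; a pose out of reach is approached as far as the arm can. A call with a gripper value outside its range is refused whole. The fingers move at their own pace and stop on an object; FORCE is the grip in N (left out, the last holds). Time passes only in rows, so rows that do not move let the fingers close. It gives the time, the measured TCP pose, the force, the opening and the grip force at its end, in the units of the state.
- manip.get_obs(): the state, without advancing time (a new reading comes with each control period).
- eyes.camera(name): name is "side" or "top" or "wrist"; returns (picture, depth): 480x640x3 uint8, red, green, blue; 480x640 float32, m along the optical axis (not along the pixel's ray), 0 where there is no reading.
- eyes.camera_params(name): a dict with "fx", "fy", "cx", "cy" (pixels), "world_from_camera" (4x4, takes a point from camera to world coordinates); the wrist camera has in their place "hand_eye" (4x4, takes a point from camera to tool coordinates, whose origin is the TCP and whose axes are the flange's). Camera axes: x right, y down, z forward; pixel columns grow to the right and rows downward; lengths in m; the calibration is good to about 2 mm. A picture is of the moment at which its call begins: read the wrist's pose just before it. camera_params takes no time and is no camera call.
- job.hand_in(): hands the job in; it is judged then, once.
The state is a dict: "clock": time; "joint_pos": joint angles; "joint_velocities": joint speeds; "tau": joint torques, N m; "position": TCP position; "ee_rot": TCP orientation; "ft_force": force on the tool from outside, world axes, zero at the start; "torque": the same for the moment, N m; "grip_width": opening from 0.0 (shut) to 1.0 (fully open); "grasp_force": force on a finger pad.
Only numpy, scipy, OpenCV 4.12 (cv2) and the standard library are available. Lean on these libraries where they do the work, as an engineer would, in place of code of your own. Each camera call takes 0.05 s, during which the arm holds its last target. There are 200 camera calls.

## Working session

There is one attempt and no reset: what is moved stays moved. The work goes in short steps, Python scripts to look and compute and a shell command to move; the robot and the scene stay as the last step left them, time stands still between calls to the robot, and variables do not carry over. Pictures are saved under pics/ and viewed, at most 10 in all, crops included, and the job is handed in when it is done.

```bash
mkdir -p pics; ls
python3 - <<'E'
from workcell import manip, eyes, job
import cv2, numpy as np
o=manip.get_obs(); print(o['clock'],o['position'],o['ee_rot'],manip.hold_point_z)
for n in ("side","top"):
    p,d=eyes.camera(n); cv2.imwrite(f"pics/{n}.png",p[:,:,::-1]); np.savez(f"{n}.npz",p=p,d=d)
    c=eyes.camera_params(n); print(n,c['fx'],c['cx'],c['cy'],np.round(c['world_from_camera'],3).tolist())
E
```

```text
pics
0.0 [0.23446064 0.57889884 0.20562709] [ 1.91220775e-01  9.81546794e-01 -7.03798088e-04 -1.00697381e-04] 0.0187
side 517.5451729856574 314.8048276167069 237.66548226152992 [[-1.0, -0.018, -0.011, 0.42], [-0.001, 0.603, -0.798, 0.475], [0.021, -0.798, -0.602, 0.647], [0.0, 0.0, 0.0, 1.0]]
top 471.8426046374178 318.92151514694376 243.61061391653277 [[0.019, -0.993, 0.112, 0.294], [-1.0, -0.018, 0.009, -0.222], [-0.007, -0.113, -0.994, 1.077], [0.0, 0.0, 0.0, 1.0]]
```

View pics/side.png

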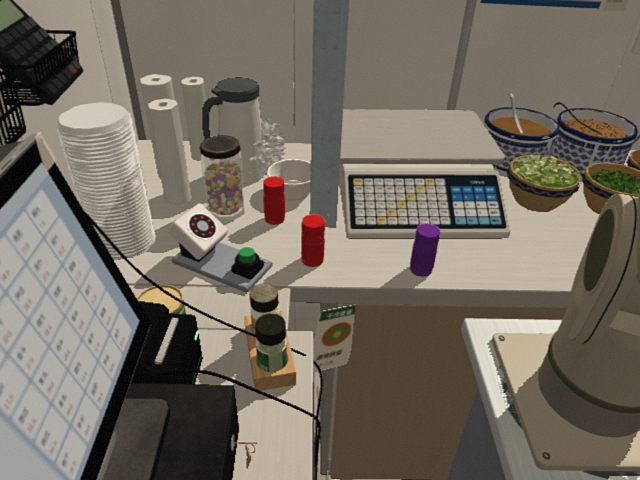

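View pics/top.png

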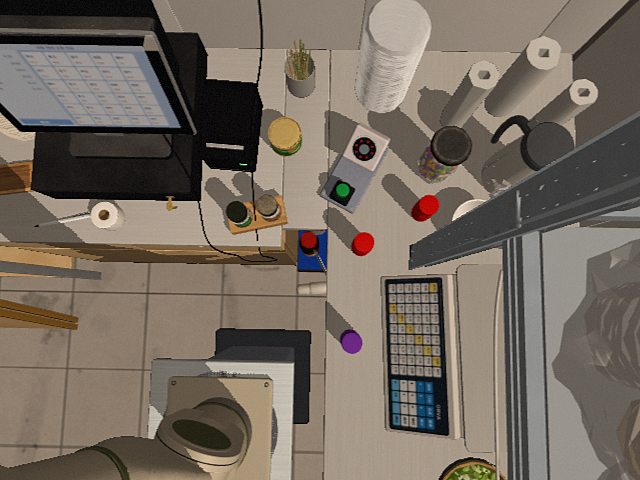

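Side view: the two rack jars have lids at (270,328) and (264,297), the reader's lens is at (202,222) and the plunger at (247,256). Top view: jar lids are at (238,212) and (268,205), the lens at (364,149) and the plunger at (343,190). The red cylinders (side 274,200 and 313,240) and the purple one (424,250) are look-alikes. The near jar in the side view, which is the left one in the top view, shows a green label. I'll confirm that in a crop and measure.

```bash
cat > h.py <<'E'
import numpy as np, cv2
from workcell import manip, eyes, job
from scipy.spatial.transform import Rotation as R
def ray(n,uv):
    c=eyes.camera_params(n); T=np.array(c['world_from_camera'])
    d=T[:3,:3]@np.array([(uv[0]-c['cx'])/c['fx'],(uv[1]-c['cy'])/c['fy'],1]); return T[:3,3],d
def onz(n,uv,z):
    o,d=ray(n,uv); return o+d*(z-o[2])/d[2]
def two(a,ua,b,ub):
    o1,d1=ray(a,ua);o2,d2=ray(b,ub)
    s=np.linalg.lstsq(np.c_[d1,-d2],o2-o1,rcond=None)[0]
    p,q=o1+s[0]*d1,o2+s[1]*d2; return (p+q)/2,np.linalg.norm(p-q)
def dep(n,uv,d):
    o,r=ray(n,uv); return o+r*d[int(uv[1]),int(uv[0])]
E
python3 - <<'E'
from h import *
np.set_printoptions(precision=4,suppress=True)
im={};dd={}
for n in("side","top"):
    z=np.load(n+".npz"); im[n]=z['p'];dd[n]=z['d']
def blob(n,m,box):
    x0,y0,x1,y1=box; k=np.zeros(m.shape,np.uint8);k[y0:y1,x0:x1]=m[y0:y1,x0:x1]
    cs=cv2.findContours(k,cv2.RETR_EXTERNAL,cv2.CHAIN_APPROX_NONE)[0]
    c=max(cs,key=cv2.contourArea); (u,v),_=cv2.minEnclosingCircle(c); M=cv2.moments(c); return (M['m10']/M['m00'],M['m01']/M['m00']),(u,v),cv2.contourArea(c)
def hsv(n): return cv2.cvtColor(im[n],cv2.COLOR_RGB2HSV)
g={n:((hsv(n)[...,0]>50)&(hsv(n)[...,0]<80)&(hsv(n)[...,1]>150)&(hsv(n)[...,2]>60)).astype(np.uint8) for n in im}
pt=blob("top",g["top"],(325,170,365,210)); ps=blob("side",g["side"],(230,240,270,275)); print("plunger",pt,ps)
print(onz("top",pt[0],.056), dep("top",pt[0],dd["top"]))
# head face plane fit by depth points in white+lens region
for n,box in(("top",(340,125,390,172)),("side",(172,205,228,260))):
    h=hsv(n); x0,y0,x1,y1=box
    P=np.array([dep(n,(u,v),dd[n]) for v in range(y0,y1) for u in range(x0,x1) if dd[n][v,u]>0])
    print(n,"pts z range",np.percentile(P[:,2],[5,50,95]))
# rack lids from top depth
P=np.array([[*dep("top",(u,v),dd["top"]),u,v] for v in range(190,240) for u in range(220,292)])
L=P[(P[:,2]>.098)&(P[:,2]<.115)]
k,lab,cen=cv2.kmeans(L[:,:2].astype(np.float32),2,None,(3,50,1e-4),5,cv2.KMEANS_PP_CENTERS)
for i in(0,1):
    q=L[lab[:,0]==i]; (c,r)=cv2.minEnclosingCircle(q[:,:2].astype(np.float32)); print("lid",cen[i],c,r,len(q),q[:,3:].mean(0),np.median(q[:,2]))
W=P[(P[:,2]>.024)&(P[:,2]<.036)]; print("rack",cv2.minAreaRect(W[:,:2].astype(np.float32)))
# foot plate z=.012
P=np.array([[*dep("top",(u,v),dd["top"]),u,v] for v in range(115,220) for u in range(310,400)])
W=P[(P[:,2]>.008)&(P[:,2]<.016)]
m=np.zeros((480,640),np.uint8); m[W[:,4].astype(int),W[:,3].astype(int)]=1
c=max(cv2.findContours(m,cv2.RETR_EXTERNAL,cv2.CHAIN_APPROX_NONE)[0],key=cv2.contourArea)[:,0]
Q=np.array([onz("top",u,.012)[:2] for u in c],np.float32); print("foot",cv2.minAreaRect(Q))
H=P[(P[:,2]>.045)]; H=H[np.linalg.norm(H[:,:2]-onz("top",pt[0],.056)[:2],axis=1)>.04]
pl=np.linalg.svd(H[:,:3]-H[:,:3].mean(0),full_matrices=False)[2][2]; print("head",H[:,:3].mean(0),pl*np.sign(pl[2]),len(H),cv2.minAreaRect(H[:,:2].astype(np.float32)))
h=np.hstack([cv2.resize(im["side"][270:400,220:320],None,fx=4,fy=4),cv2.resize(im["top"][110:240,310:410],None,fx=4,fy=4)])
cv2.imwrite("pics/c1.png",h[:,:,::-1])
E
```

```text
plunger ((342.4251968503937, 189.8018372703412), (342.3333435058594, 189.6666717529297), 127.0) ((246.66083576287656, 255.0573372206025), (246.5, 255.5), 171.5)
[ 0.5303 -0.2623  0.056 ] [ 0.5306 -0.2623  0.0551]
top pts z range [-0.0026  0.0639  0.0957]Traceback (most recent call last):
  File "<stdin>", line 17, in <module>
  File "h.py", line 14, in dep
    o,r=ray(n,uv); return o+r*d[int(uv[1]),int(uv[0])]
        ~~~^^^^^^
  File "h.py", line 5, in ray
    c=eyes.camera_params(n); T=np.array(c['world_from_camera'])
ValueError: time passes only in moves, steps and waits
```

```bash
sed -i 's/^def ray/import functools\ncp=functools.lru_cache(None)(lambda n: eyes.camera_params(n))\ndef ray/; s/c=eyes.camera_params(n); T=/c=cp(n); T=/' h.py
python3 - <<'E'
from h import *
np.set_printoptions(precision=4,suppress=True)
im={};dd={}
for n in("side","top"):
    z=np.load(n+".npz"); im[n]=z['p'];dd[n]=z['d']
def pts(x0,y0,x1,y1): return np.array([[*dep("top",(u,v),dd["top"]),u,v] for v in range(y0,y1) for u in range(x0,x1)])
pl=onz("top",(342.4,189.8),.056)[:2]; print("plunger",pl,two("top",(342.4,189.8),"side",(246.6,255.3)))
P=pts(220,190,292,240)
L=P[(P[:,2]>.098)&(P[:,2]<.115)]
k,lab,cen=cv2.kmeans(L[:,:2].astype(np.float32),2,None,(3,50,1e-4),5,cv2.KMEANS_PP_CENTERS)
for i in(0,1):
    q=L[lab[:,0]==i]; (c,r)=cv2.minEnclosingCircle(q[:,:2].astype(np.float32)); print("lid",cen[i],c,r,len(q),q[:,3:].mean(0),np.median(q[:,2]))
W=P[(P[:,2]>.024)&(P[:,2]<.036)]; print("rack",cv2.minAreaRect(W[:,:2].astype(np.float32)))
P=pts(310,115,400,220)
W=P[(P[:,2]>.008)&(P[:,2]<.016)]
m=np.zeros((480,640),np.uint8); m[W[:,4].astype(int),W[:,3].astype(int)]=1
c=max(cv2.findContours(m,cv2.RETR_EXTERNAL,cv2.CHAIN_APPROX_NONE)[0],key=cv2.contourArea)[:,0]
print("foot",cv2.minAreaRect(np.array([onz("top",u,.012)[:2] for u in c],np.float32)))
H=P[(P[:,2]>.045)]; H=H[np.linalg.norm(H[:,:2]-pl,axis=1)>.045]
n=np.linalg.svd(H[:,:3]-H[:,:3].mean(0),full_matrices=False)[2][2]; print("head",H[:,:3].mean(0),n*np.sign(n[2]),len(H),cv2.minAreaRect(H[:,:2].astype(np.float32)))
# red ring round lens
h=cv2.cvtColor(im["top"],cv2.COLOR_RGB2HSV); ring=((h[...,2]<90)&(np.indices((480,640))[0]<172)).astype(np.uint8)
for nme,(x0,y0,x1,y1) in(("top",(348,133,380,166)),("side",(186,207,218,238))):
    b=(im[nme][y0:y1,x0:x1].max(2)<80).astype(np.uint8)
    c=max(cv2.findContours(b,cv2.RETR_EXTERNAL,cv2.CHAIN_APPROX_NONE)[0],key=cv2.contourArea)
    e=cv2.fitEllipse(c); uv=(e[0][0]+x0,e[0][1]+y0); print("lens",nme,uv,e[1],onz(nme,uv,.078))
h=np.hstack([cv2.resize(im["side"][270:400,220:320],None,fx=4,fy=4),cv2.resize(im["top"][110:240,310:410],None,fx=4,fy=4)])
cv2.imwrite("pics/c1.png",h[:,:,::-1])
E
```

```text
plunger [ 0.5303 -0.2622] (array([ 0.5328, -0.2626,  0.0472]), np.float64(0.0007734794689373316))
lid [ 0.4849 -0.1012] (0.4854189455509186, -0.10092943906784058) 0.021617412567138672 331 [266.2024 204.5438] 0.10462099853148055
lid [ 0.4706 -0.037 ] (0.47136202454566956, -0.0364239327609539) 0.022124309092760086 335 [235.3791 210.7224] 0.10462116533117294
rack ((0.47828856110572815, -0.06832896173000336), (0.06280640512704849, 0.12828156352043152), 12.448081970214844)
foot ((0.5831348299980164, -0.2880580425262451), (0.08917123079299927, 0.17365390062332153), 62.016353607177734)
head [ 0.6128 -0.3068  0.1066] [0.4301 0.9005 0.0637] 1443 ((0.4881446957588196, -0.2545654773712158), (0.08581068366765976, 0.3831077516078949), 67.94190216064453)
lens top (363.92933559417725, 148.6487169265747) (22.116931915283203, 22.99222183227539) [ 0.6175 -0.307   0.078 ]
lens side (202.00557708740234, 225.72857284545898) (20.044469833374023, 26.210479736328125) [ 0.6196 -0.31    0.078 ]
```

View pics/c1.png

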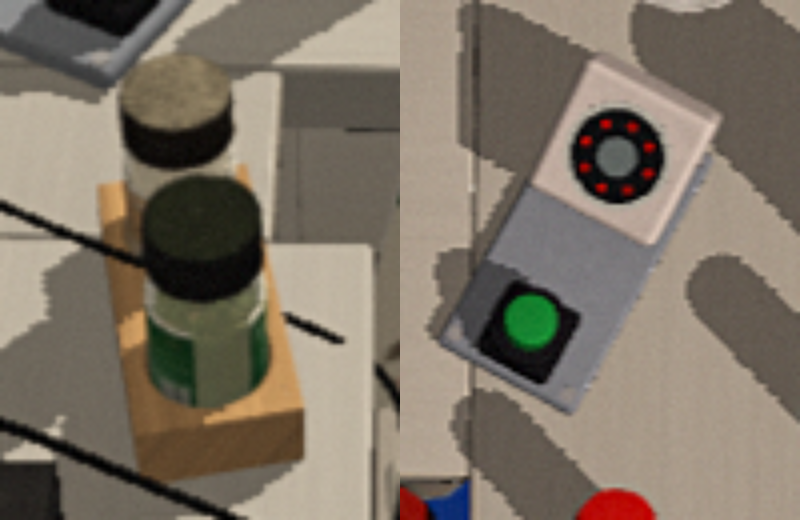

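Left half of the crop: the near jar (side 270,345; top 237,211) has the green label and stands at about (0.471, -0.036). The far one, at (0.485, -0.101), has the cream and brown label. The red and purple cylinders stand loose on the counter and are look-alikes.

The sizes check out: lid height 0.105, rack 63x128 mm, foot 89x174 mm, lens to plunger 98 mm. The reader's yaw is about -27.7° and the lens is at (0.617, -0.3065, 0.078).

I'll move above the plunger with the fingers shut.

```bash
python3 -m crank '[[[0,1.5,-4.2,0,0,0,-4.5],[0,1.5,-4.2,0,0,0,-4.5],[0,1.5,-4.2,0,0,0,-4.5],[0,1.5,-4.2,0,0,0,-4.5],[0,1.5,-4.2,0,0,0,-4.5],[0,1.5,-4.2,0,0,0,-4.5],[0,1.5,-4.2,0,0,0,-4.5],[0,1.5,-4.2,0,0,0,-4.5],[0,1.5,-4.2,0,0,0,-4.5],[0,1.5,-4.2,0,0,0,-4.5],[0,1.5,-4.2,0,0,0,-4.5],[0,1.5,-4.2,0,0,0,-4.5],[0,1.5,-4.2,0,0,0,-4.5],[0,1.5,-4.2,0,0,0,-4.5],[0,1.5,-4.2,0,0,0,-4.5],[0,1.5,-4.2,0,0,0,-4.5],[0,1.5,-4.2,0,0,0,-4.5],[0,1.5,-4.2,0,0,0,-4.5],[0,1.5,-4.2,0,0,0,-4.5],[0,1.5,-4.2,0,0,0,-4.5]]]' 40
```

```text
clock: 2.6
position: [0.535, -0.2617, 0.2062]
ee_rot: [0.83, 0.558, -0.0, -0.0]
ft_force: [0.8, -0.1, 1.0]
grip_width: 0.006
grasp_force: 0.0
```

```bash
python3 -m crank '[[[0,-0.4,0,-4.5,0,0,0],[0,0,0,-4.5,0,0,0],[0,0,0,-4,0,0,0],[0,0,0,-1,0,0,0],[0,0,0,0,0,0,0]]]'
python3 - <<'E'
from h import *
p,d=eyes.camera("side"); cv2.imwrite("pics/s2.png",cv2.resize(p[150:330,130:330],None,fx=3,fy=3)[:,:,::-1])
E
```

```text
clock: 3.22
position: [0.5306, -0.2608, 0.0668]
ee_rot: [0.829, 0.559, -0.0, -0.0]
ft_force: [-0.2, -0.6, 0.5]
grip_width: 0.0
grasp_force: 0.0
```

View pics/s2.png

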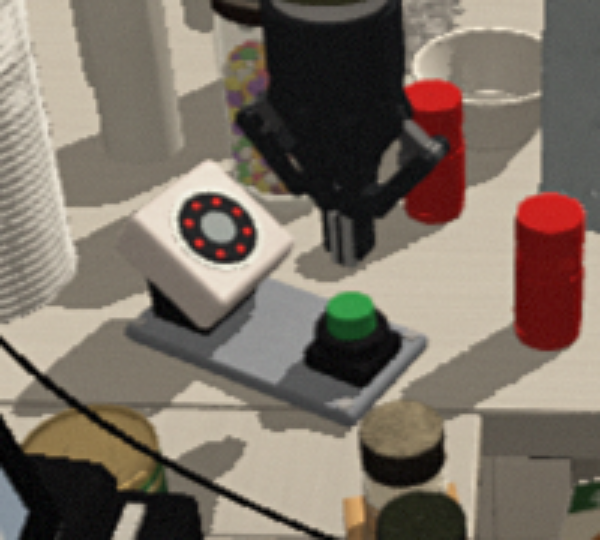

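The fingertips are at about crop (345,260), which is full-image (245,237). The cap top centre is near crop (350,303), or (247,251). The gap looks larger than 11 mm, so I'll check by projection.

```bash
cat >> h.py <<'E'
def proj(n,X):
    c=cp(n); T=np.linalg.inv(np.array(c['world_from_camera'])); q=T[:3,:3]@np.array(X)+T[:3,3]; return q[0]/q[2]*c['fx']+c['cx'],q[1]/q[2]*c['fy']+c['cy']
E
python3 - <<'E'
from h import *
o=manip.get_obs(); print(o['position'],proj("side",o['position']),proj("side",[.5303,-.2622,.056]),proj("side",[.6165,-.306,.078]))
p,d=eyes.camera("side")
for v in range(225,246,2): print(v,[np.round(dep("side",(u,v),d),3).tolist() for u in(243,247)],p[v,245])
for v in range(247,262,3): print(v,np.round(dep("side",(247,v),d),3),p[v,247])
p,d=eyes.camera("wrist"); cv2.imwrite("pics/w1.png",p[:,:,::-1])
E
```

```text
[ 0.53125342 -0.2611132   0.06772539] (np.float64(246.90370969949254), np.float64(247.0212032440035)) (np.float64(247.86460424675454), np.float64(251.72525098031153)) (np.float64(203.3143187653931), np.float64(227.0150915942529))
225 [[0.533, -0.249, 0.126], [0.527, -0.253, 0.122]] [83 83 79]
227 [[0.533, -0.248, 0.122], [0.527, -0.249, 0.121]] [87 85 82]
229 [[0.534, -0.249, 0.117], [0.528, -0.253, 0.114]] [86 86 82]
231 [[0.534, -0.248, 0.113], [0.528, -0.252, 0.11]] [87 85 80]
233 [[0.535, -0.251, 0.106], [0.527, -0.249, 0.108]] [91 87 86]
235 [[0.535, -0.251, 0.102], [0.528, -0.249, 0.104]] [84 83 78]
237 [[0.535, -0.249, 0.099], [0.529, -0.253, 0.097]] [83 82 79]
239 [[0.555, -0.37, 0.003], [0.547, -0.374, -0.0]] [122 114 102]
241 [[0.554, -0.363, 0.003], [0.42, 0.475, 0.647]] [125 117 105]
243 [[0.553, -0.359, 0.001], [0.545, -0.358, 0.002]] [208 197 178]
245 [[0.552, -0.35, 0.003], [0.544, -0.35, 0.003]] [207 194 176]
247 [ 0.533 -0.273  0.058] [104 162  99]
250 [ 0.532 -0.265  0.058] [ 53 154  70]
253 [ 0.531 -0.256  0.058] [ 52 152  72]
256 [ 0.53  -0.245  0.06 ] [ 39 113  52]
259 [ 0.53  -0.244  0.054] [22 68 30]
```

View pics/w1.png

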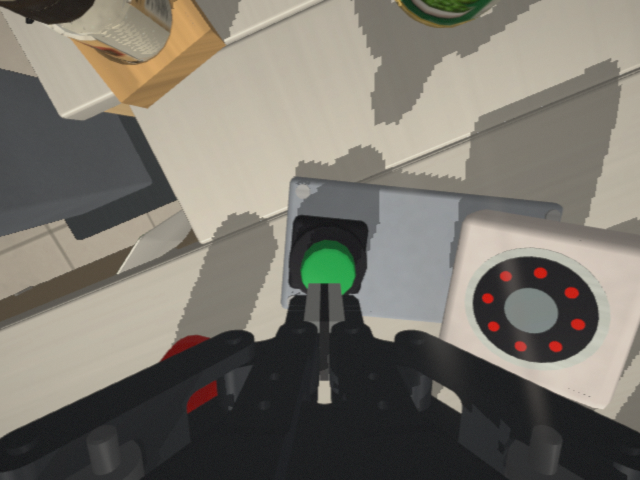

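The lowest visible fingertip is at z≈0.096 by depth, but the TCP reads 0.068. In x and y they agree. The wrist view confirms the fingers are over the cap at (328,268). I'll descend in small steps and use contact to settle the height.

```bash
for i in 1; do python3 -m crank '[[[0,0,-0.1,-0.5,0,0,0],[0,0,0,-0.4,0,0,0],[0,0,0,0,0,0,0]]]'; done
```

```text
clock: 3.75
position: [0.5304, -0.2615, 0.0571]
ee_rot: [0.829, 0.559, -0.0, -0.0]
ft_force: [-0.6, -0.3, -0.0]
grip_width: 0.0
grasp_force: 0.0
```

```bash
python3 -m crank '[[[0,0,0,-0.3,0,0,0],[0,0,0,-0.2,0,0,0],[0,0,0,0,0,0,0]]]'
```

```text
clock: 4.12
position: [0.5305, -0.2616, 0.0522]
ee_rot: [0.829, 0.559, -0.0, -0.0]
ft_force: [-0.3, 0.8, -0.3]
grip_width: -0.0
grasp_force: 0.0
```

There is no force at 0.052, so the real tips sit above the reported TCP. I'll keep going until contact.

```bash
python3 -m crank '[[[0,0,0,-0.8,0,0,0],[0,0,0,-0.8,0,0,0],[0,0,0,-0.3,0,0,0],[0,0,0,0,0,0,0]]]'
```

```text
clock: 4.62
position: [0.5304, -0.2617, 0.0331]
ee_rot: [0.829, 0.559, -0.0, -0.0]
ft_force: [-0.1, 0.2, 0.2]
grip_width: 0.002
grasp_force: 0.0
```

```bash
python3 -m crank '[[[0,0,0,-0.4,0,0,0],[0,0,0,-0.2,0,0,0],[0,0,0,0,0,0,0]]]'
```

```text
clock: 5.0
position: [0.5309, -0.2619, 0.0277]
ee_rot: [0.829, 0.559, 0.0, 0.0]
ft_force: [0.5, 0.2, 2.4]
grip_width: -0.003
grasp_force: 1.7
```

Contact comes at a TCP height of about 0.028, so the real tips are about 28 mm above the reported TCP. Pushing the full stroke now.

```bash
python3 -m crank '[[[0,0,0,-0.5,0,0,0],[0,0,0,-0.4,0,0,0],[0,0,0,-0.2,0,0,0],[0,0,0,0,0,0,0]]]'
```

```text
clock: 5.5
position: [0.5312, -0.262, 0.0189]
ee_rot: [0.829, 0.559, 0.001, 0.0]
ft_force: [-9.5, 5.4, 34.4]
grip_width: 0.001
grasp_force: 16.7
```

```bash
python3 -m crank '[[[0,0,0,-0.2,0,0,0],[0,0,0,0,0,0,0],[0,0,0,0,0,0,0]]]'
```

```text
clock: 5.88
position: [0.5314, -0.2621, 0.0186]
ee_rot: [0.829, 0.559, 0.002, -0.0]
ft_force: [-17.2, 9.3, 52.7]
grip_width: -0.002
grasp_force: 26.5
```

Hard stop reached at 35–50 N. I'll check in the side view that the cap is really fully down, then release.

Run:
```python
from h import *
p,d=eyes.camera("side"); cv2.imwrite("pics/s3.png",cv2.resize(p[190:290,170:300],None,fx=6,fy=6,interpolation=cv2.INTER_CUBIC)[:,:,::-1])
h=cv2.cvtColor(p,cv2.COLOR_RGB2HSV); q0=np.load("side.npz")['p']; h0=cv2.cvtColor(q0,cv2.COLOR_RGB2HSV)
for hh in(h0,h):
    g=(hh[...,0]>50)&(hh[...,0]<80)&(hh[...,1]>130)&(hh[...,2]>40); g[:235]=0;g[275:]=0;g[:,:225]=0;g[:,275:]=0
    v,u=np.nonzero(g); print(v.min(),v.max(),u.min(),u.max(),[np.nonzero(g[:,c])[0][[0,-1]].tolist() for c in(240,247,254) if g[:,c].any()])
```

```text
248 262 239 254 [[250, 260], [248, 262], [253, 259]]
255 262 239 255 [[255, 260], [260, 262], [255, 259]]
```

View pics/s3.png

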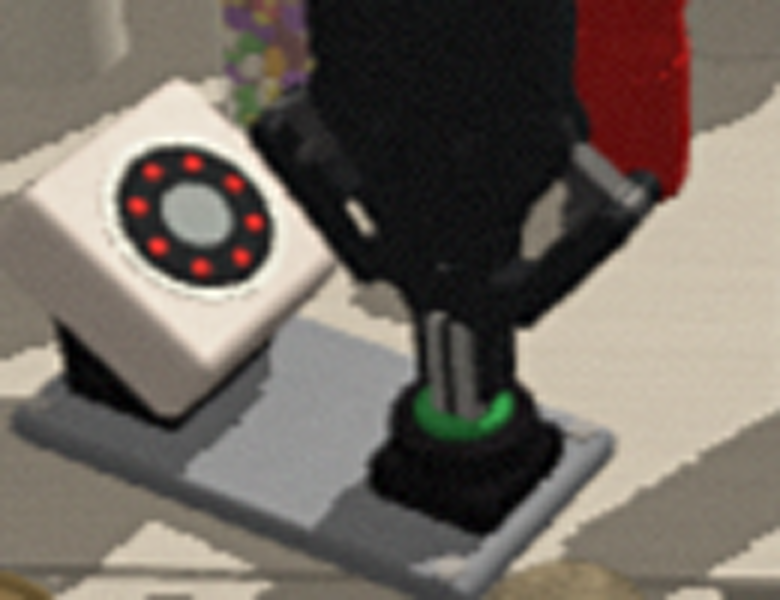

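The cap is pressed almost flush with the collar at crop (465,410), which is fully down. Now I'll lift, open and go above the green jar, turning the closing line onto the rack's x axis.

```bash
python3 -m crank '[[[0,0,0,2,0,0,0],[0,0,0,5,0,0,0],[0,0,0,5,0,0,0],[0,0,0,3,0,0,0],[8.5,-1.2,4.5,0,0,0,6.9],[8.5,-1.2,4.5,0,0,0,6.9],[8.5,-1.2,4.5,0,0,0,6.9],[8.5,-1.2,4.5,0,0,0,6.9],[8.5,-1.2,4.5,0,0,0,6.9],[8.5,0,0,0,0,0,0],[8.5,0,0,0,0,0,0]]]'
python3 - <<'E'
from h import *
o=manip.get_obs(); p,d=eyes.camera("wrist"); cv2.imwrite("pics/w2.png",p[:,:,::-1])
c=eyes.camera_params("wrist"); print({k:(np.round(v,3).tolist() if k=="hand_eye" else v) for k,v in c.items()})
T=np.eye(4);T[:3,:3]=R.from_quat(o['ee_rot']).as_matrix();T[:3,3]=o['position'];T=T@np.array(c['hand_eye'])
v,u=np.mgrid[0:480,0:640]; X=np.stack([(u-c['cx'])/c['fx']*d,(v-c['cy'])/c['fy']*d,d],-1)@T[:3,:3].T+T[:3,3]
print(o['position'],o['ee_rot'])
# lids region near estimates
for nm,q in(("green",(.471,-.0365)),("brown",(.485,-.101))):
    m=(np.linalg.norm(X[...,:2]-q,axis=-1)<.02)&(d>0); print(nm,m.sum(),np.percentile(X[m][:,2],[5,50,95]) if m.any() else 0)
np.savez("w2.npz",X=X,p=p)
E
```

```text
clock: 7.3
position: [0.4704, -0.037, 0.1642]
ee_rot: [0.626, 0.779, -0.0, -0.0]
ft_force: [-0.1, -0.6, 0.0]
grip_width: 0.992
grasp_force: 0.0
{'fx': 359.4146960773712, 'fy': 359.4146960773712, 'cx': 323.91334284157085, 'cy': 242.58552535921964, 'hand_eye': [[-0.001, -0.966, -0.258, 0.064], [1.0, -0.0, -0.001, 0.001], [0.001, -0.258, 0.966, -0.168], [0.0, 0.0, 0.0, 1.0]]}
[ 0.4704126  -0.0369899   0.16417147] [ 6.26467311e-01  7.79447675e-01 -1.43994978e-04 -9.68614210e-05]
green 14444 [0.10497698 0.27139091 0.28338468]
brown 3422 [0.04939798 0.1059575  0.10744399]
```

View pics/w2.png

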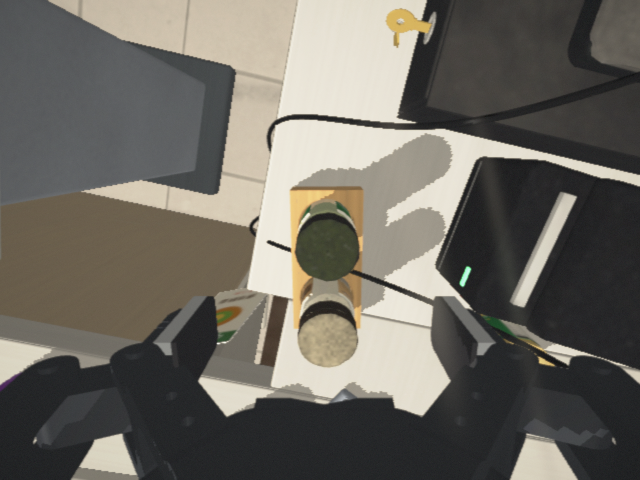

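The green lid is centred between the fingers at (327,247) and the brown lid is at (327,340). The fingers straddle the rack across its x axis. A quick check of the lid coordinates before descending.

```bash
python3 - <<'E'
from h import *
X=np.load("w2.npz")['X']
for c in((327,247),(327,340)):
    m=np.zeros((480,640),np.uint8); cv2.circle(m,c,45,1,-1); Q=X[(m>0)&(abs(X[...,2]-.106)<.006)]; e=cv2.minEnclosingCircle(Q[:,:2].astype(np.float32)); print(c,e,np.median(Q,0))
E
python3 -m crank '[[[8.5,0,0,-4,0,0,0],[8.5,0,0,-3,0,0,0],[8.5,0,0,-2,0,0,0],[8.5,0,0,0,0,0,0]]]'
```

```text
(327, 247) ((0.47287696599960327, -0.037774618715047836), 0.02182793989777565) [ 0.47253573 -0.03679648  0.1062853 ]
(327, 340) ((0.4873184859752655, -0.10222649574279785), 0.021901419386267662) [ 0.48684893 -0.1003007   0.10635695]
clock: 7.85
position: [0.4696, -0.0381, 0.0732]
ee_rot: [0.627, 0.779, -0.001, -0.001]
ft_force: [0.4, -0.3, 1.1]
grip_width: 0.993
grasp_force: 0.0
```

```bash
python3 -m crank '[[[8.5,0.25,0.1,-1.4,0,0,0],[8.5,0,0,-1.4,0,0,0],[8.5,0,0,-1.4,0,0,0],[8.5,0,0,0,0,0,0]]]'; python3 -m crank '[[[4,0,0,0,0,0,0],[3.5,0,0,0,0,0,0],[3,0,0,0,0,0,0],[3,0,0,0,0,0,0],[3,0,0,0,0,0,0],[3,0,0,0,0,0,0]]]' 40
```

```text
clock: 8.35
position: [0.4722, -0.0359, 0.0313]
ee_rot: [0.626, 0.78, -0.001, -0.001]
ft_force: [-0.7, 0.1, 0.5]
grip_width: 0.995
grasp_force: 0.0
clock: 9.1
position: [0.4734, -0.0356, 0.033]
ee_rot: [0.626, 0.78, 0.0, 0.0]
ft_force: [-2.4, -0.3, 6.2]
grip_width: 0.494
grasp_force: 39.9
```

Gripped at an opening of about 42 mm with 40 N. Lifting straight up.

```bash
python3 -m crank '[[[3,0,0,1,0,0,0],[3,0,0,2,0,0,0],[3,0,0,4,0,0,0],[3,0,0,5,0,0,0],[3,0,0,5,0,0,0],[3,0,0,3,0,0,0],[3,0,0,0,0,0,0]]]'
python3 - <<'E'
from h import *
p,d=eyes.camera("side"); cv2.imwrite("pics/s4.png",p[:,:,::-1][60:420,100:440])
E
```

```text
clock: 9.98
position: [0.4743, -0.0358, 0.235]
ee_rot: [0.626, 0.78, 0.002, 0.001]
ft_force: [-1.4, -0.3, -0.5]
grip_width: 0.494
grasp_force: 40.7
```

View pics/s4.png

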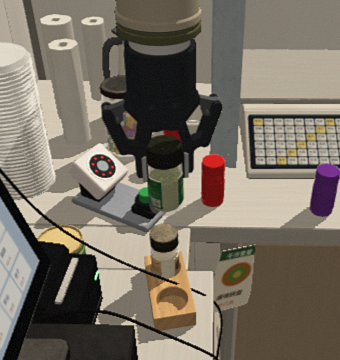

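The green jar is held upright under the gripper at crop (165,180). The brown jar still stands in its well at (163,245). By my estimate the jar base is 23 mm beyond the TCP along the tool. Next I'll carry it across while tilting 34.4° about (-0.465, -0.885, 0), staying high.

```bash
python3 -m crank '[[[3,1.1,-3,0,0,0,0],[3,1.3,-3.5,0,-2,-3.8,0],[3,1.3,-3.5,0,-2.7,-5,0],[3,1.3,-3.5,0,-2.7,-5,0],[3,1.3,-3.5,0,-2.7,-5,0],[3,1.3,-3.5,0,-2.7,-5,0],[3,1.1,-3.6,0,-2.7,-5,0],[3,0,0,0,-0.5,-1.6,0],[3,0,0,0,0,0,0],[3,0,0,0,0,0,0]]]'
python3 - <<'E'
from h import *
o=manip.get_obs(); M=R.from_quat(o['ee_rot']).as_matrix(); z=M[:,2]; yaw=np.deg2rad(-27.7); n=np.array([-np.sin(.6)*np.cos(yaw),-np.sin(.6)*np.sin(yaw),np.cos(.6)])
print(z,n,"rotvec deg",np.rad2deg(np.cross(-z,n))); L=np.array([.618,-.3065,.078]); print("dTCP cm",100*(L+.113*n-o['position']))
E
```

```text
clock: 11.28
position: [0.5603, -0.2757, 0.2324]
ee_rot: [0.598, 0.745, 0.056, 0.289]
ft_force: [0.2, -0.2, -0.9]
grip_width: 0.489
grasp_force: 40.8
[ 0.49876545 -0.26243219 -0.82605228] [-0.49993085  0.26246956  0.82533561] rotvec deg [-0.01254472 -0.07563754  0.0164552 ]
dTCP cm [ 0.11605229 -0.1109068  -6.11248196]
```

```bash
python3 -m crank '[[[3,0.1,-0.1,-2,0,0,0],[3,0,0,-2,0,0,0],[3,0,0,-1.5,0,0,0],[3,0,0,-0.6,0,0,0],[3,0,0,0,0,0,0],[3,0,0,0,0,0,0]]]'
python3 - <<'E'
from h import *
o=manip.get_obs(); z=R.from_quat(o['ee_rot']).as_matrix()[:,2]; b=o['position']+.023*z; print("base est",b)
L=np.array([.618,-.3065,.078]); n=-z
for k in(0,.09,.138,.186): print(k,proj("side",L+k*n),proj("top",L+k*n))
ims=[]
for nm,(x0,y0,x1,y1) in(("side",(150,130,300,280)),("top",(300,90,450,240))):
    p,d=eyes.camera(nm); np.savez(nm+"2.npz",p=p,d=d); ims.append(cv2.resize(p[y0:y1,x0:x1],(400,400)))
cv2.imwrite("pics/f.png",np.hstack(ims)[:,:,::-1])
E
```

```text
clock: 12.02
position: [0.5616, -0.2777, 0.1723]
ee_rot: [0.599, 0.744, 0.057, 0.29]
ft_force: [-0.3, -0.5, -0.6]
grip_width: 0.492
grasp_force: 40.8
base est [ 0.57310514 -0.28371444  0.15328075]
0 (np.float64(202.55400892855764), np.float64(226.84345539297385)) (np.float64(363.69968308926286), np.float64(148.40795868613912))
0.09 (np.float64(221.39909487733274), np.float64(200.71666822238296)) (np.float64(354.9377597474772), np.float64(158.37356335184967))
0.138 (np.float64(232.57126386376845), np.float64(185.22759684664587)) (np.float64(349.64397100334514), np.float64(164.3945936382271))
0.186 (np.float64(244.64563973753718), np.float64(168.48770775677)) (np.float64(343.83728382952063), np.float64(170.99898248465976))
```

View pics/f.png

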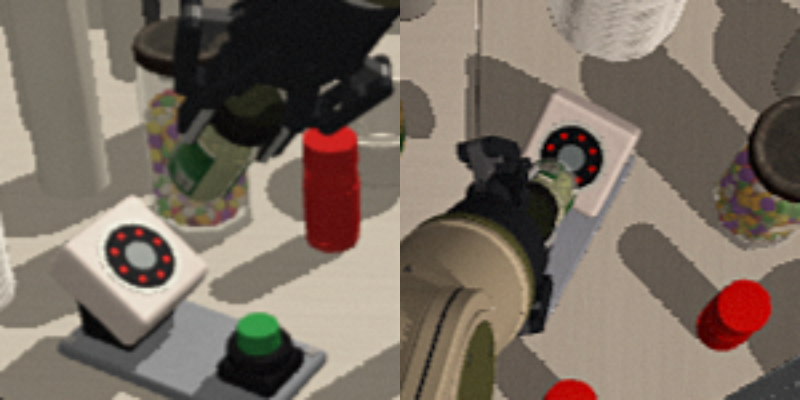

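Left: the jar's underside is at about crop (190,188), exactly where the lens-axis point projects, and the plunger is up. Right: the tilted jar points at the lens. One numeric check from depth before handing in.

Run:
```python
from h import *
from scipy.optimize import least_squares
z=np.load("side2.npz"); d=z['d']; L=np.array([.618,-.3065,.078]); yaw=np.deg2rad(-27.7); n=np.array([-np.sin(.6)*np.cos(yaw),-np.sin(.6)*np.sin(yaw),np.cos(.6)])
P=np.array([dep("side",(u,v),d) for v in range(165,215) for u in range(200,260) if d[v,u]>0])
s=(P-L)@n; r=np.linalg.norm(P-L-s[:,None]*n,axis=1); m=(r<.034)&(s>.05)&(s<.125); Q=P[m]
print(m.sum(),"s pct",np.percentile(s[m],[0,1,5,50]),"r",np.percentile(r[m],[5,50,95]))
e1=np.cross(n,[0,0,1]);e1/=np.linalg.norm(e1);e2=np.cross(n,e1); xy=np.c_[(Q-L)@e1,(Q-L)@e2]
f=least_squares(lambda c:np.linalg.norm(xy-c,axis=1)-.022,[0,0],loss="soft_l1",f_scale=.002); print("axis offset m (e1,e2)",f.x,e1,e2)
o=manip.get_obs(); print(o['grasp_force'],np.abs(o['joint_velocities']).max(),o['clock'])
```

```text
302 s pct [0.09156883 0.09396751 0.09581937 0.11072962] r [0.01792122 0.02012749 0.02359442]
axis offset m (e1,e2) [-0.00151044 -0.00298192] [ 0.46484205  0.88539363 -0.        ] [-0.73074689  0.3836507  -0.56464247]
40.75726850191131 0.002883496317111485 12.125
```

The underside is 91–92 mm from the lens and about 3 mm off its axis. The arm is still and the grip is firm, so I'm handing in.

```bash
python3 -c "
from workcell import job
print(job.hand_in())"
```

```text
the job is handed in; nothing more can be done
None
```

I pushed the green plunger fully down and it sprang back. The green-labelled jar is held still, its underside about 91 mm from the lens and 3 mm off its axis, and the brown jar stands in its well; I handed the job in at about 12 s but got no verdict back.

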